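# Mesh the juicer's reamer with its drive and hold it pressed

### The arm

A 7-joint arm with a two-finger parallel gripper is mounted at the origin on a cart in front of the work surface, level with it; the furniture and walls round the work are solid. World frame = base frame: x ahead of the robot, y to its left, z up, the work surface at z = 0. Lengths are in mm, angles in rad, forces in N, time in s.
With the tool pointing down it reaches from about 425 to 875 mm from the base axis. Payload 4.7 kg.
Tool frame: the origin (TCP) lies midway between the tips of the shut fingers; the grasp point (between the pads) lies 19 mm behind it; z points along the fingers, y is the line along which they close (so a half turn about z gives the same grasp; the last joint's range is limited). The gripper opens to 87 mm and grips with 3 to 60 N. Pads are 19 mm wide; open, the fingers measure 117 mm over their backs; the gripper's body (75 mm by 190 mm) begins 51 mm behind the grasp point.
Start: joints at [-1.143, 0.321, -0.07, 1.45, 0.023, 1.371, -0.057], TCP at [261.388, 595.149, 222.587] pointing down, gripper open.
Joint ranges: [-2.86, 2.86], [-0.3, 2.09], [-1.38, 1.24], [0.06, 2.45], [-1.56, 4.7], [0.09, 2.05], [-2.69, 2.69]. Speed limits (rad/s): [2.57, 2.57, 3.14, 3.14, 3.14, 3.14, 3.14].

### API

Orientations are given as a rotation vector (axis times angle).
In Python, from station import sensors, read_camera, manip gives the robot as it stands.
- The arm moves only by the shell command python3 -m jog 'ROWS' [FORCE]. ROWS is JSON, one flat list of numbers, 5 for each row, row after row: the opening, from 0 (shut) to 1 (fully open), then the shift along the tool's x, y, z in mm, then the turn about the tool's z in degrees. In form: [jaw, dx, dy, dz, yaw, jaw, dx, dy, dz, yaw, ...]. A call has 1 to 5 rows; each row is the pose to reach, as a shift and turn from the pose commanded when the call began, along the tool's axes at that moment; what a row does not reach only later rows make up. A row lasts 1/12 s, in which the tool goes at most 41.7 mm and 7.16 degrees, less where a joint would pass 70% of its speed; a pose out of reach is approached as far as the arm can. A call with a gripper value outside its range is refused whole. The fingers move at their own pace and stop on an object; FORCE is the grip in N (left out, the last holds). Time passes only in rows, so rows that repeat a pose let the fingers close. It gives the time, the measured TCP pose, the force, the opening and the grip force at its end, in the units of the state.
- sensors.get_state(): the state, without advancing time (a new reading comes with each control period).
- read_camera(name): name is "scene" or "top" or "wrist"; returns a dict with "color" (384x512x3 uint8, red, green, blue), "range_z" (384x512 float32, mm along the optical axis (not along the pixel's ray), 0 where there is no reading), "K" (3x3 intrinsics, pixels), "world_to_cam" (4x4, takes a point from world to camera coordinates). Camera axes: x right, y down, z forward; pixel columns grow to the right and rows downward; lengths in mm; the calibration is good to about 2 mm. A picture is of the moment at which its call begins.
- manip.finish_job(): hands the job in; it is judged then, once.
The state is a dict: "time_s": time; "joints": joint angles; "dq": joint speeds; "joint_torque": joint torques, N m; "eef_pos": TCP position; "tcp_rot": TCP orientation; "wrist_force": force on the tool from outside, world axes, zero at the start; "moment": the same for the moment, N m; "opening": opening from 0.0 (shut) to 1.0 (fully open); "finger_force": force on a finger pad.
Only numpy, scipy, OpenCV 4.12 (cv2) and the standard library are available. Lean on these libraries where they do the work, as an engineer would, in place of code of your own. Each camera call takes 0.05 s, during which the arm holds its last target. There are 200 camera calls.

### The job

Take the orange reamer out of its drying stand and fit it to the citrus juicer: turn it until its cross-shaped stem meshes with the cross-shaped socket of the drive and slide it fully home. Then press it down against the spring of the drive, nearly to the end of its travel, and finish like that, still gripping the reamer by its collar and pressing. Leave the lemons and the bell where they are.

Things in the scene. Friction and masses are not known exactly. Their poses are not given: they have to be found in the camera images.
- reamer: Orange citrus reamer, 86 mm tall, 0.06-0.13 kg. Origin: lower tip of the stem; +z up its axis. From the tip: steel splines, a plus sign along body x and y (24 mm across, 7 mm thick, z 3-22 mm; lowest 3 mm: 20.5 across, 5 thick); round shaft 12 mm thick to z 40; straight round collar 42 mm wide, z 40-62: grip here, best at z 52; cone to z 86. Same every quarter turn.
- stand: Fixed light-wood drying stand, 70 x 70 x 34 mm, origin at the centre of its underside. A round hole 26 mm wide and 26 mm deep in its top holds the reamer's stem loosely, upright, at any yaw (tip 8 mm above the worktop); the reamer lifts straight out.
- juicer: Fixed citrus juicer: white round housing 122 mm wide, steel spout on its -x side, steel dish 106 mm wide with its rim 60 mm above the worktop; the orange drive socket stands up in the middle, its top 88 mm above the worktop. Origin: centre of the underside.
- socket (a point): Centre of the drive socket's floor, 63 mm above the worktop (drive up); z up. Round it an orange ring, 40 mm outside, 27 mm inside (30 at the mouth), 25 mm high. In it 4 white posts, 20 mm high, leave a plus-shaped opening along this point's x and y: slots 9 mm wide. Splines across the posts: tip stops 20 mm up. Splines in line within 0.1 rad: tip goes down to this point.
- drive_press (a joint): How far the sprung drive with the socket is pressed down, m: 0 = up, 0.006 = end of travel. The spring takes about 4 N to start and 11 N at the end. The socket starts at any yaw and turns only under more than 0.25 N m.
- lemon: Loose yellow lemon beside the bell (another lies further left, by the steel bowl), 77 x 51 x 52 mm, origin at the centre of its underside. Bystander.
- bell: Loose service bell, 81 mm wide, 57 mm tall, origin at the centre of its underside. Bystander.
- pier (a point): Foot of the near corner of the tall arch pier at the right of the work (it runs on from there to about x 0.60, y 0.13; 1.1 m tall, solid). Other solid uprights further right: a full-height post at x 0.37 to 0.40, y 0.05 to 0.07, a slab up to it, and a second pier at x 0.35 to 0.55, y -0.40 to -0.34. To cross in front of them draw the tool in to about 0.3 m from the base axis.
Not all that is in view belongs to the job. Several things have the shape of the reamer; the one meant has the colours described above.

How it is judged (in metres and radians):
At the end, for the whole second after the job is handed in: The reamer's tip is within 4 mm of the socket's floor (splines meshed) and centred within 4 mm, the reamer stands upright within 0.12 rad and at rest, the drive is pressed down by more than 4.2 mm of its 6 mm, and the fingers still grip the reamer round its collar (z of reamer in the frame of socket below 0.004 m and horizontal distance between reamer and socket below 0.004 m and angle between reamer's own z axis and vertical below 0.12 rad and value of joint drive_press above 0.0042 m and contact force between the fingers and reamer above 3 N and z of the grasp point in the frame of reamer below 0.078 m and horizontal distance between the grasp point and reamer below 0.02 m and linear speed of reamer below 0.02 m/s); the arm keeps its last pose, push and grip.
It fails at once if the lemon is shoved more than 40 mm (distance of lemon from where it was at the start of the episode above 0.04 m).
It fails at once if the service bell is shoved more than 40 mm (distance of bell from where it was at the start of the episode above 0.04 m).
It also fails if it takes over 45 s, if anything falls off the work surface, if the arm or the gripper's body presses on something with over 40 N, if the wrist force passes 120 N, or if a joint passes its speed limit or range.

## Working session

There is one attempt and no reset: what is moved stays moved. The work goes in short steps, Python scripts to look and compute and a shell command to move; the robot and the scene stay as the last step left them, time stands still between calls to the robot, and variables do not carry over. Pictures are saved under pics/ and viewed, at most 10 in all, crops included, and the job is handed in when it is done.

```bash
mkdir -p pics; ls; cat > h.py <<'E'
import numpy as np, cv2
from station import sensors, read_camera, manip
def cam(n,save=None):
    d=read_camera(n)
    if save: cv2.imwrite(f'pics/{save}.png',d['color'][:,:,::-1])
    return d
def ray(d,u,v):
    W=np.array(d['world_to_cam']);R=W[:3,:3];t=W[:3,3]
    return -R.T@t, R.T@np.linalg.solve(np.array(d['K']),[u,v,1.])
def onz(d,u,v,z):
    c,r=ray(d,u,v); return c+r*(z-c[2])/r[2]
def depth(d,u,v):
    c,r=ray(d,u,v); return c+r*d['range_z'][int(round(v)),int(round(u))]
def tri(a,b):
    A=np.zeros((3,3));y=np.zeros(3)
    for c,r in (a,b):
        r=r/np.linalg.norm(r);P=np.eye(3)-np.outer(r,r);A+=P;y+=P@c
    return np.linalg.solve(A,y)
E
python3 - <<'E'
from h import *
ims=[]
for n in ('scene','top','wrist'):
    d=cam(n,n+'0'); np.savez(f'pics/{n}0.npz',**d); print(n,ray(d,256,192)); ims.append(d['color'][:,:,::-1])
print(sensors.get_state())
a=np.hstack(ims[:2]); 
cv2.imwrite('pics/both.png',np.hstack([cv2.resize(i,(400,300)) for i in ims[:2]]))
E
```

```text
pics
scene (array([-37.94817326, 865.19981106, 394.0029032 ]), array([ 0.69762534, -0.58231127, -0.41746485]))
top (array([399.43120572, 373.37945744, 923.26003029]), array([ 1.72038105e-01,  9.39640505e-04, -9.85091321e-01]))
wrist (array([185.21537511, 629.01780405, 383.93750751]), array([ 0.28802752, -0.11312948, -0.95103141]))
{'time_s': 0.15, 'joints': array([-1.14289436,  0.32166926, -0.07008989,  1.45140544,  0.02261124,
        1.3708125 , -0.0569015 ]), 'dq': array([-5.14531639e-05, -3.52036350e-03, -3.41577210e-04, -2.67632882e-03,
        6.71611661e-04,  1.47548600e-04,  6.84477414e-04]), 'joint_torque': array([-2.37845616e-04, -4.91801155e+01, -4.04633945e-01, -3.12873423e+01,
       -6.40731817e-02,  4.04579728e-02,  1.12721502e-04]), 'eef_pos': array([261.23179935, 594.72711368, 221.69671852]), 'tcp_rot': array([-6.45280328e-01, -3.07438864e+00,  2.34438015e-03]), 'wrist_force': array([ 0.13708953,  0.33892071, -0.24086174]), 'moment': array([-0.04278127, -0.01171326,  0.01250376]), 'finger_force': 0.0, 'opening': 0.9983471927928438}
```

View pics/scene0.png

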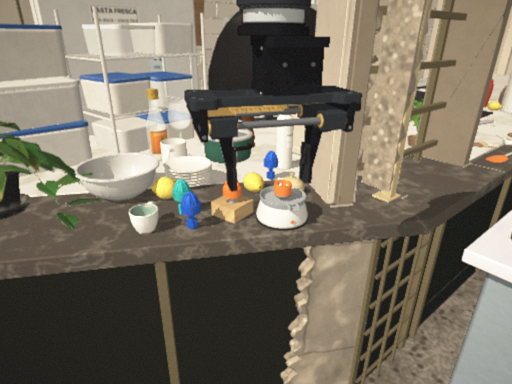

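View pics/top0.png

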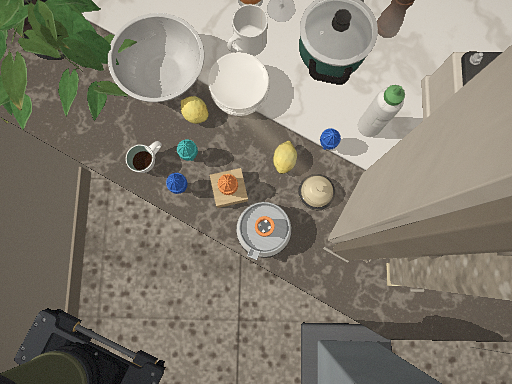

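The scene view shows the orange reamer at about (233,190) on the wood stand, with the juicer and its orange socket at (283,187). In the top view the candidates are:
- orange reamer in the stand at (228,184), which fits the description
- teal at (187,149)
- blue at (177,183)
- blue at (330,138)
- the orange socket at (264,226), which is the drive and not the reamer

The lemons are at (285,157) and (194,110), the bell at (317,191), and the pier's near corner at about (328,248).

```bash
python3 - <<'E'
from h import *
D={n:dict(np.load(f'pics/{n}0.npz')) for n in ('scene','top','wrist')}
for n,d in D.items():
    hsv=cv2.cvtColor(d['color'],cv2.COLOR_RGB2HSV)
    m=cv2.inRange(hsv,(3,170,120),(14,255,255))
    k,l,s,c=cv2.connectedComponentsWithStats(m)
    for i in range(1,k):
        if s[i,4]>25:
            ys,xs=np.nonzero(l==i)
            P=np.array([depth(d,x,y) for x,y in zip(xs,ys) if d['range_z'][y,x]>0])
            print(n,s[i],c[i].round(1),'med',np.median(P,0).round(1),'min',P.min(0).round(0),'max',P.max(0).round(0))
t=D['top']
for nm,u,v in [('standcorner',211,180),('lemon',285,157),('bell',317,191),('dishrim',264,204),('housing',246,240),('socket',264,226),('reamer',228,184),('table',210,140),('pier',328,248),('blue',177,183)]: print(nm,depth(t,u,v).round(1))
x,y=228,205
cr=t['color'][150:270,180:350,::-1]; a=cv2.resize(cr,None,fx=3,fy=3,interpolation=cv2.INTER_CUBIC)
cv2.imwrite('pics/crop.png',a)
E
```

```text
scene [485  82   8  24  45] [488.8  92.7] med [  715.2 -1558.9    84. ] min [  706. -1580.     9.] max [  724. -1541.   141.]
scene [152 135  14  18 127] [156.4 142.8] med [1006.   418.9   68.7] min [999. 385.  34.] max [1016.  430.   90.]
scene [487 155  21   8 112] [497.8 158.6] med [ 306.1 -509.2    4. ] min [ 285. -586.   -4.] max [ 333. -472.    8.]
scene [223 181  18  18 186] [231.4 191.3] med [548.6 451.8  62.6] min [270. 323.  -2.] max [683. 648. 226.]
scene [274 181  17  15 187] [282.4 188.6] med [463.6 369.   78.7] min [455. 343.  65.] max [492. 380.  88.]
top [223 175  15  13  75] [231.2 180.5] med [568.6 425.3  81.3] min [555. 414.  65.] max [583. 444.  95.]
standcorner [579.1 472.5  32.5]
lemon [629.8 313.6  49.9]
bell [558.5 243.9  42.5]
dishrim [526.1 356.8  53.8]
housing [450.4 392.7  48.4]
socket [478.9 356.1  64.1]
reamer [559.6 431.2  92.3]
table [680.  482.7  -3.4]
pier [440.  213.6  -1.1]
blue [561.8 536.9  79.1]
```

View pics/crop.png

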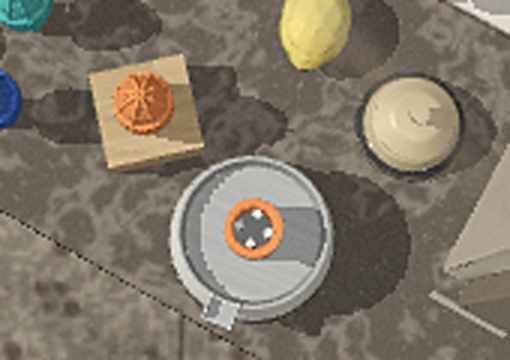

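View pics/wrist0.png

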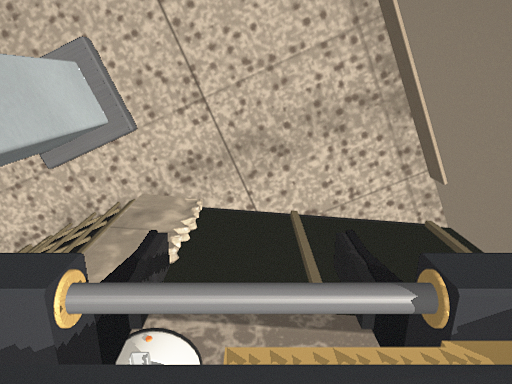

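The crop confirms the choice: the ribbed orange reamer in the light-wood stand, at top-view pixel (228,184). The socket's four white posts show at about (265,221), (269,227), (263,231) and (259,225). The wrist view shows mostly floor and counter front, with part of the juicer at about (155,345).

```bash
python3 - <<'E'
from h import *
from scipy.spatial.transform import Rotation as R
D={n:dict(np.load(f'pics/{n}0.npz')) for n in ('scene','top','wrist')}
t=D['top'];s=D['scene'];print(t['K'][0],s['K'][0])
def blob(d,lo,hi,box):
    hsv=cv2.cvtColor(d['color'],cv2.COLOR_RGB2HSV);m=cv2.inRange(hsv,lo,hi)
    z=np.zeros_like(m);x0,y0,x1,y1=box;z[y0:y1,x0:x1]=m[y0:y1,x0:x1]
    cs,_=cv2.findContours(z,cv2.RETR_EXTERNAL,cv2.CHAIN_APPROX_NONE);c=max(cs,key=cv2.contourArea);return c,z
O=((2,120,90),(18,255,255))
for nm,box,z in (('reamer',(210,165,245,200),70),('socket',(250,212,280,240),88)):
    c,_=blob(t,*O,box);(u,v),r=cv2.minEnclosingCircle(c);print(nm,(u,v),r,'r mm',r/t['K'][0][0]*(923-z),onz(t,u,v,z).round(1), cv2.boundingRect(c))
    # depth pts
for nm,box in (('reamer',(218,176,246,204)),('socket',(268,176,298,200))):
    c,m=blob(s,*O,box);x,y,w,h=cv2.boundingRect(c);print(nm,'scene bbox',x,y,w,h)
    row=[(yy,)+tuple(np.nonzero(m[yy])[0][[0,-1]]) for yy in range(y,y+h) if m[yy].any()];print(row)
# stand top
ys,xs=np.mgrid[160:215,200:260]
P=np.array([depth(t,x,y) for x,y in zip(xs.ravel(),ys.ravel())]);k=(P[:,2]>27)&(P[:,2]<41)
print('stand z',np.median(P[k,2]));r=cv2.minAreaRect(P[k,:2].astype(np.float32));print(r)
# dish/housing
ys,xs=np.mgrid[190:270,225:305]
P=np.array([depth(t,x,y) for x,y in zip(xs.ravel(),ys.ravel())]);k=(P[:,2]>52)&(P[:,2]<66)
print('rim circle',cv2.minEnclosingCircle(P[k,:2].astype(np.float32)))
k=P[:,2]>76;print('ring by depth',k.sum(),P[k].mean(0),P[k,2].max(),cv2.minEnclosingCircle(P[k,:2].astype(np.float32)))
# posts
g=t['color'][205:250,245:285].astype(int)
m=((g.min(2)>150)).astype(np.uint8);k,l,st,c=cv2.connectedComponentsWithStats(m)
for i in range(1,k):
    if st[i,4]<40:print('post',st[i,4],c[i]+[245,205],onz(t,*(c[i]+[245,205]),83).round(1))
print(R.from_rotvec(sensors.get_state()['tcp_rot']).as_matrix().round(3))
E
```

```text
[418.47305929   0.         255.44903623] [347.42980978   0.         254.81569072]
reamer (227.5, 184.0) 10.965956687927246 r mm 22.35260035768953 [563.9 433.7  70. ] (217, 174, 21, 21)
socket (264.22393798828125, 225.88650512695312) 10.044868469238281 r mm 20.043023046728624 [477.  356.2  88. ] (255, 216, 19, 20)
reamer scene bbox 222 180 20 20
[(180, np.int64(226), np.int64(227)), (181, np.int64(225), np.int64(237)), (182, np.int64(225), np.int64(238)), (183, np.int64(225), np.int64(239)), (184, np.int64(224), np.int64(239)), (185, np.int64(223), np.int64(240)), (186, np.int64(223), np.int64(240)), (187, np.int64(222), np.int64(241)), (188, np.int64(222), np.int64(241)), (189, np.int64(222), np.int64(241)), (190, np.int64(222), np.int64(240)), (191, np.int64(222), np.int64(240)), (192, np.int64(222), np.int64(241)), (193, np.int64(222), np.int64(240)), (194, np.int64(223), np.int64(240)), (195, np.int64(223), np.int64(240)), (196, np.int64(223), np.int64(240)), (197, np.int64(223), np.int64(239)), (198, np.int64(225), np.int64(238)), (199, np.int64(226), np.int64(228))]
socket scene
[... 734 characters left out ...]
291259765625), 13.544249534606934)
rim circle ((490.03350830078125, 379.86126708984375), 78.90425872802734)
ring by depth 235 [469.40282912 359.1107404  185.56791388] 923.2600302928947 ((474.7598876953125, 403.62982177734375), 81.17579650878906)
post 17 [248.41176471 207.47058824] [514.  388.8  83. ]
post 1 [252. 208.] [513.1 381.5  83. ]
post 7 [265.28571429 221.        ] [487.3 354.1  83. ]
post 6 [259.16666667 224.66666667] [479.7 366.3  83. ]
post 9 [269. 227.] [475.4 346.4  83. ]
post 8 [263.  230.5] [468.1 358.3  83. ]
post 26 [246.92307692 246.76923077] [435.  389.7  83. ]
post 2 [252.5 249. ] [430.8 378.5  83. ]
[[-0.916  0.402 -0.001]
 [ 0.402  0.916 -0.001]
 [-0.    -0.002 -1.   ]]
```

Socket centre is about (477,356), agreeing from the ring and from the post mean. The slots run at about 33° (mod 90°). The reamer is at about (564,434). I'll move towards the reamer and turn the finger line so it clears the juicer.

```bash
python3 -m jog '[1,-38,-3,0,-7,1,-76,-6,0,-14,1,-114,-9,0,-21,1,-152,-12,0,-28,1,-190,-15,0,-35]'
python3 - <<'E'
from h import *
from scipy.spatial.transform import Rotation as R
s=sensors.get_state();M=R.from_rotvec(s['tcp_rot']).as_matrix();print(s['time_s'],s['eef_pos'],M.round(3),s['joints'].round(2))
d=np.array([564,434,180])-s['eef_pos'];print('to go tool',(M.T@d).round(1),'yang',np.degrees(np.arctan2(M[1,1],M[0,1])))
sc=dict(np.load('pics/scene0.npz'));t=dict(np.load('pics/top0.npz'))
for p in ([477,356,88],[564,434,70],[564,434,94],[564,434,48]):
    c=sc['world_to_cam']@[*p,1];print(p,(sc['K']@(c[:3]/c[2]))[:2].round(1))
print('tri ring', tri(ray(t,264.2,225.9),ray(sc,282.5,184.5)).round(1))
E
```

```text
time_s: 0.57
eef_pos: [430.6, 503.8, 222.3]
tcp_rot: [0.319, -3.125, 0.001]
wrist_force: [0.7, 0.5, 0.6]
opening: 1.003
finger_force: 0.0
0.5667 [430.5780828  503.84712914 222.28904848] [[-0.979 -0.202 -0.   ]
 [-0.202  0.979 -0.   ]
 [ 0.    -0.    -1.   ]] [-0.86  0.35 -0.06  1.42  0.02  1.38  0.86]
to go tool [-116.6  -95.4   42.3] yang 101.65779575980743
[477, 356, 88] [283.1 182. ]
[564, 434, 70] [232.5 185.8]
[564, 434, 94] [232.3 176.2]
[564, 434, 48] [232.7 194.4]
tri ring [477.8 356.3  81.6]
```

```bash
python3 -m jog '[1,-27,-22,0,-5,1,-54,-44,0,-10,1,-81,-66,0,-15,1,-108,-88,0,-20,1,-117,-95,20,-20]'
python3 - <<'E'
from h import *
from scipy.spatial.transform import Rotation as R
s=sensors.get_state();M=R.from_rotvec(s['tcp_rot']).as_matrix();print(s['eef_pos'],M.round(3))
d=cam('wrist','w1');np.savez('pics/w1.npz',**d)
for p in ([564,434,94],[564,434,70],[564,434,34],[477,356,88]):
    c=d['world_to_cam']@[*p,1];print(p,(d['K']@(c[:3]/c[2]))[:2].round(1),c[2])
t=cam('top','t1')
E
```

```text
time_s: 0.98
eef_pos: [570.7, 430.2, 206.2]
tcp_rot: [-0.839, 3.018, -0.002]
wrist_force: [1.4, -0.7, 0.8]
opening: 0.996
finger_force: 0.0
[570.69129205 430.16156842 206.18445635] [[-0.857 -0.516  0.009]
 [-0.516  0.857  0.001]
 [-0.008 -0.004 -1.   ]]
[564, 434, 94] [260.1 179.7] 285.35830853114703
[564, 434, 70] [259.6 172.2] 308.15995024740107
[564, 434, 34] [258.9 162.7] 342.3624128217822
[477, 356, 88] [231.7  29.4] 255.3280659553036
```

View pics/w1.png

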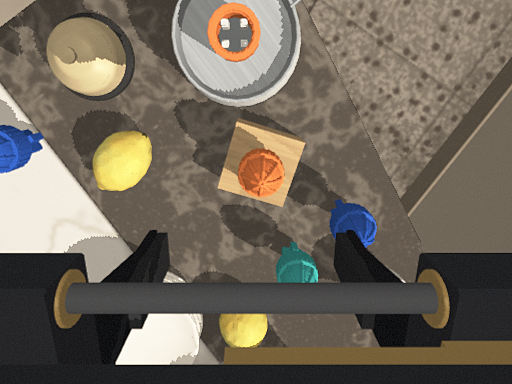

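The wrist view shows the reamer at (261,173), the stand around it, and the socket ring at (234,31) with its four posts. It matches the projected estimate to within 2 px. Next I refine both by triangulating the top and wrist views.

```bash
python3 - <<'E'
from h import *
w=dict(np.load('pics/w1.npz'));t=dict(np.load('pics/top0.npz'))
def om(d,box):
    m=cv2.inRange(cv2.cvtColor(d['color'],cv2.COLOR_RGB2HSV),(2,120,90),(18,255,255));z=np.zeros_like(m);x0,y0,x1,y1=box;z[y0:y1,x0:x1]=m[y0:y1,x0:x1];return z
for nm,box in (('reamer',(230,140,295,205)),('ring',(195,0,275,70))):
    m=om(w,box);c=max(cv2.findContours(m,0,1)[0],key=cv2.contourArea);print(nm,cv2.minEnclosingCircle(c),cv2.fitEllipse(c))
    ys,xs=np.nonzero(m);P=np.array([depth(w,x,y) for x,y in zip(xs,ys)])
    print(' z pct',np.percentile(P[:,2],[1,10,50,90,99]).round(1))
    if nm=='reamer':
        for a,b in((52,68),(70,80),(80,88),(88,97)):
            k=(P[:,2]>a)&(P[:,2]<b); 
            if k.sum()>20: print(a,b,k.sum(),'circ',np.round(cv2.minEnclosingCircle(P[k,:2].astype(np.float32))[0],1),'mean',P[k].mean(0).round(1), P[k].max(0))
    else:
        k=P[:,2]>np.percentile(P[:,2],90)-3;(q,r)=cv2.minEnclosingCircle(P[k,:2].astype(np.float32));print(k.sum(),q,r,P[k,2].mean())
print('tri ring',tri(ray(t,264.2,225.9),ray(w,*cv2.fitEllipse(c)[0])))
g=w['color'][0:70,195:275].astype(int);m=(g.min(2)>150).astype(np.uint8)
m[((np.mgrid[0:70,0:80]-np.array([31,39])[:,None,None])**2).sum(0)>19**2]=0
k,l,st,c=cv2.connectedComponentsWithStats(m);Q=[]
for i in range(1,k):
    if st[i,4]>8:
        q=onz(w,*(c[i]+[195,0]),83);Q.append(q);print('post',st[i,4],c[i]+[195,0],q.round(1))
Q=np.array(Q)[:,:2];ce=Q.mean(0);an=np.degrees(np.arctan2(*(Q-ce).T[::-1]));print(ce,an,'slots mod90',np.mod(an-45,90))
E
```

```text
reamer ((260.7226257324219, 172.2801055908203), 24.94548797607422) ((260.68072509765625, 172.53253173828125), (46.60622024536133, 48.9097900390625), 176.42465209960938)
 z pct [33.9 64.1 80.3 92.5 95.9]
52 68 180 circ [566.  436.6] mean [554.1 427.8  61.3] [585.97708108 457.81091062  67.94509273]
70 80 489 circ [565.5 436.4] mean [560.7 433.3  73.4] [586.10791975 456.79971997  79.93144055]
80 88 484 circ [565.4 436.6] mean [562.7 434.5  84. ] [580.80166326 452.07997413  87.98797787]
88 97 445 circ [565.6 436.8] mean [564.9 436.   91.9] [577.30587043 447.68617901  96.76725147]
ring ((233.92945861816406, 31.71784210205078), 29.442806243896484) ((233.63046264648438, 31.676549911499023), (51.86479187011719, 57.964420318603516), 168.37808227539062)
 z pct [49.1 81.8 87.8 89.  90. ]
1142 (482.24700927734375, 364.2265625) 27.65102195739746 89.32888714703863
tri ring [477.34768841 356.64440955  80.47349407]
post 84 [224.9047619   23.36904762] [475.7 349.   83. ]
post 59 [243.15254237  22.15254237] [467.9 360.3  83. ]
post 53 [225.1509434   43.28301887] [487.6 356.   83. ]
post 42 [243.76190476  42.9047619 ] [480.  368.1  83. ]
[477.80824212 358.35573162] [-102.76029111  168.66391465  -13.46688078   77.0779501 ] slots mod90 [32.23970889 33.66391465 31.53311922 32.0779501 ]
```

```bash
python3 -m jog '[1,0,0,0,0,1,0,0,0,0]'
python3 - <<'E'
from h import *
from scipy.spatial.transform import Rotation as R
s=sensors.get_state();M=R.from_rotvec(s['tcp_rot']).as_matrix();print(s['time_s'],M.round(3))
print('go',(M.T@(np.array([564.8,435.2,42])-s['eef_pos'])).round(1))
E
```

```text
time_s: 1.25
eef_pos: [561.1, 436.4, 202.8]
tcp_rot: [0.85, -3.023, -0.002]
wrist_force: [-0.1, 0.4, 0.8]
opening: 1.0
finger_force: 0.0
1.25 [[-0.853 -0.521 -0.001]
 [-0.521  0.853  0.001]
 [ 0.     0.001 -1.   ]]
go [ -2.6  -3.2 160.8]
```

```bash
python3 -m jog '[1,-3,-3,30,0,1,-3,-3,55,0,1,-3,-3,70,0,1,-3,-3,70,0,1,-3,-3,70,0]'
python3 - <<'E'
from h import *
from scipy.spatial.transform import Rotation as R
s=sensors.get_state();M=R.from_rotvec(s['tcp_rot']).as_matrix();print(s['time_s'],s['eef_pos'])
w=cam('wrist','w2');np.savez('pics/w2.npz',**w)
for p in ([564,434.5,94],[477.5,357,88]):
    c=w['world_to_cam']@[*p,1];print(p,(w['K']@(c[:3]/c[2]))[:2].round(1),c[2])
hs=cv2.cvtColor(w['color'],cv2.COLOR_RGB2HSV);m=cv2.inRange(hs,(2,120,90),(18,255,255))
k,l,st,c=cv2.connectedComponentsWithStats(m)
for i in range(1,k):
    if st[i,4]>300:
        ys,xs=np.nonzero(l==i);P=np.array([depth(w,x,y) for x,y in zip(xs,ys)]);print(st[i],c[i],P.mean(0))
        for a,b in((70,80),(80,88),(88,97)):
            q=(P[:,2]>a)&(P[:,2]<b)
            if q.sum()>20: print(a,b,q.sum(),np.round(cv2.minEnclosingCircle(P[q,:2].astype(np.float32)),1) if 0 else [np.round(x,1) for x in cv2.minEnclosingCircle(P[q,:2].astype(np.float32))])
E
```

```text
time_s: 1.67
eef_pos: [565.1, 435.3, 132.9]
tcp_rot: [0.851, -3.023, -0.001]
wrist_force: [0.1, 0.6, 0.4]
opening: 1.002
finger_force: 0.0
1.6667 [565.14523595 435.31346692 132.9211545 ]
[564, 434.5, 94] [251.5 216.6] 216.6403295291936
[477.5, 357, 88] [213.1  18.3] 187.66433217733822
[ 179    0   72   61 2028] [214.20315582  29.6770217 ] [482.07973433 360.09336795  86.10828311]
70 80 175 [array([479.3, 361.5]), np.float64(17.3)]
80 88 996 [array([478.3, 358.1]), np.float64(20.0)]
88 97 780 [array([478.4, 358.4]), np.float64(19.7)]
[ 223  171   60   65 2969] [252.06803638 202.38127316] [560.07389664 432.53981223  78.88081417]
70 80 779 [array([565.6, 436.3]), np.float64(20.4)]
80 88 754 [array([565.5, 436.3]), np.float64(16.5)]
88 97 722 [array([565.7, 436.3]), np.float64(12.0)]
```

```bash
python3 -m jog '[1,0,0,30,0,1,0,0,60,0,1,0,0,85,0,1,0,0,91,0,1,0,0,91,0]'
python3 -m jog '[0.4,0,0,0,0,0.3,0,0,0,0,0.3,0,0,0,0,0.3,0,0,0,0,0.3,0,0,0,0]' 40
```

```text
time_s: 2.13
eef_pos: [566.0, 433.9, 41.1]
tcp_rot: [0.848, -3.023, 0.001]
wrist_force: [0.5, -1.1, 0.6]
opening: 1.001
finger_force: 0.0
time_s: 2.55
eef_pos: [567.4, 434.2, 42.9]
tcp_rot: [-0.847, 3.023, 0.001]
wrist_force: [0.2, -0.5, -0.7]
opening: 0.703
finger_force: 0.0
```

```bash
python3 -m jog '[0.2,0,0,0,0,0.2,0,0,0,0,0.2,0,0,0,0,0.2,0,0,0,0,0.2,0,0,0,0]' 40
python3 -m jog '[0.2,0,0,0,0,0.2,0,0,0,0,0.2,0,0,-10,0,0.2,0,0,-30,0,0.2,0,0,-50,0]'
python3 -m jog '[0.2,0,0,-35,0,0.2,0,0,-70,0,0.2,0,0,-90,0,0.2,0,0,-90,0,0.2,0,0,-90,0]'
```

```text
time_s: 2.97
eef_pos: [566.6, 434.1, 41.7]
tcp_rot: [-0.848, 3.025, 0.001]
wrist_force: [-0.8, 0.4, 1.0]
opening: 0.474
finger_force: 39.8
time_s: 3.38
eef_pos: [566.3, 432.9, 91.3]
tcp_rot: [0.847, -3.023, 0.002]
wrist_force: [0.2, -0.3, -0.7]
opening: 0.472
finger_force: 39.9
time_s: 3.8
eef_pos: [567.7, 433.8, 183.9]
tcp_rot: [-0.846, 3.022, 0.001]
wrist_force: [0.6, -0.4, -2.3]
opening: 0.474
finger_force: 39.9
```

```bash
python3 -m jog '[0.2,13,27,-20,0,0.2,26,54,-36,0,0.2,40,80,-54,0,0.2,54,106,-72,0,0.2,67,133,-90,0]'
python3 -m jog '[0.2,13,26,-18,0,0.2,26,52,-36,0,0.2,40,80,-54,0,0.2,54,106,-72,0,0.2,62,125,-90,0]'
python3 -m jog '[0.2,0,0,0,0,0.2,0,0,0,0,0.2,0,0,0,0]'
python3 - <<'E'
from h import *
s=sensors.get_state();d=cam('scene','s2');np.savez('pics/s2.npz',**d)
p=s['eef_pos']
for dz in (-33,0):
    c=d['world_to_cam']@[*(p+[0,0,dz]),1];u,v=(d['K']@(c[:3]/c[2]))[:2];print(dz,u,v,c[2])
u,v=int(u),int(v);cr=d['color'][v-40:v+60,u-60:u+60,::-1];cv2.imwrite('pics/s2c.png',cv2.resize(cr,None,fx=5,fy=5,interpolation=cv2.INTER_CUBIC));print('crop origin',u-60,v-40)
E
```

```text
time_s: 4.22
eef_pos: [438.8, 511.8, 270.0]
tcp_rot: [0.845, -3.022, 0.005]
wrist_force: [1.0, 1.3, -1.4]
opening: 0.469
finger_force: 39.9
time_s: 4.63
eef_pos: [318.7, 588.0, 360.4]
tcp_rot: [0.851, -3.02, 0.003]
wrist_force: [-0.5, 1.1, -0.5]
opening: 0.474
finger_force: 39.9
time_s: 4.88
eef_pos: [323.5, 586.0, 359.3]
tcp_rot: [0.845, -3.024, 0.006]
wrist_force: [0.3, -0.7, -1.4]
opening: 0.467
finger_force: 39.9
-33 243.443454230277 90.83997815863584 443.7517315643331
0 243.2877256525556 63.420702214567726 430.14675792028464
crop origin 183 23
```

View pics/s2c.png

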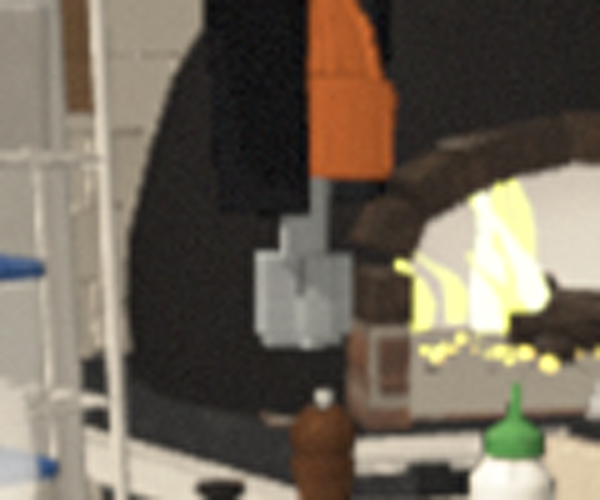

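The crop shows the steel splines at scene pixel about (243,83) and the collar between the fingers. I'll get the cross's yaw from the depth profile across the splines.

```bash
python3 - <<'E'
from h import *
d=dict(np.load('pics/s2.npz'));
pts=[]
for v in range(75,92):
    for u in range(230,258):
        z=d['range_z'][v,u]
        if 380<z<500: pts.append(depth(d,u,v))
P=np.array(pts);print(len(P),P.min(0).round(1),P.max(0).round(1))
k=(P[:,2]>P[:,2].min()+4)&(P[:,2]<P[:,2].min()+17);Q=P[k]
c0=ray(d,243,83)[0]
# print mean horizontal outline vs column
for u in range(231,257):
    col=[depth(d,u,v) for v in range(77,88) if 380<d['range_z'][v,u]<500]
    if len(col)>3: m=np.median(col,0);print(u,len(col),m.round(1),d['range_z'][77:88:3,u].round(1))
E
```

```text
315 [308.3 578.7 326.9] [326.3 601.1 347.2]
234 11 [324.9 599.7 338. ] [430.7 431.4 432.3 431.9]
235 11 [321.9 600.5 338.6] [427.7 427.4 431.  430.5]
236 11 [322.  598.8 338.3] [428.2 430.1 430.8 432.6]
237 11 [320.9 598.  338.5] [427.2 431.  429.7 433.7]
238 11 [320.5 596.7 338.2] [428.1 429.2 430.1 433.1]
239 11 [320.2 595.5 338.3] [427.8 430.1 432.6 431.6]
240 11 [320.  594.1 338.1] [429.2 430.2 433.2 433.4]
241 10 [319.3 593.1 338.7] [428.1 430.9 433.4 434.2]
242 11 [316.6 593.6 338.4] [428.6 429.5 428.8 430. ]
243 11 [313.  594.8 338.9] [423.3 425.6 426.8 427.2]
244 11 [311.4 594.5 339.1] [421.6 424.2 425.3 426.4]
245 11 [310.6 593.5 339.1] [423.3 423.8 425.6 427.2]
246 11 [310.4 592.1 338.9] [423.5 424.5 426.  428.5]
247 11 [309.5 591.3 339. ] [423.1 426.7 426.1 428.3]
248 11 [309.4 589.8 338.8] [424.2 425.6 425.8 429.5]
249 11 [316.  582.9 337.8] [433.1 434.6 436.9 436.7]
250 11 [315.7 581.6 337.7] [432.8 436.1 437.9 439.6]
251 10 [315.  580.6 338.2] [432.7 435.4 436.1 437.4]
252 11 [313.9 579.8 337.6] [433.1 433.5 436.4 439.6]
```

```bash
python3 - <<'E'
from h import *
d=dict(np.load('pics/s2.npz'))
A,b=[],[]
# shared direction: fit y = m*x + b_i  (swap) x = m*y + b_i with 2 offsets
for us,i in ((list(range(236,242))+[250,251,252],0),(range(244,249),1)):
    for u in us:
        for v in range(77,88):
            p=depth(d,u,v);r=[p[1],0,0];r[1+i]=1;A.append(r);b.append(p[0])
x=np.linalg.lstsq(np.array(A),np.array(b),rcond=None)[0];print('cross angle',np.degrees(np.arctan2(1,x[0])),'gap',(x[1]-x[2])/np.hypot(1,x[0]))
E
python3 -m jog '[0.2,-1,-28,16,0,0.2,-2,-56,32,0,0.2,-4,-84,48,0,0.2,-5,-112,64,0,0.2,-6,-139,80,0]'
python3 -m jog '[0.2,-2,-28,16,7,0.2,-3,-56,32,14,0.2,-4,-84,48,21,0.2,-6,-112,64,28,0.2,-7,-138,79,35]'
```

```text
cross angle 141.10628885162768 gap 4.082329409303871
time_s: 5.35
eef_pos: [402.0, 467.9, 279.1]
tcp_rot: [0.841, -3.025, 0.004]
wrist_force: [0.4, 1.1, -1.0]
opening: 0.47
finger_force: 39.9
time_s: 5.77
eef_pos: [479.0, 352.9, 200.2]
tcp_rot: [-0.117, -3.138, 0.004]
wrist_force: [0.5, -0.4, -1.5]
opening: 0.472
finger_force: 39.9
```

```bash
python3 - <<'E'
from h import *
from scipy.spatial.transform import Rotation as R
d=dict(np.load('pics/s2.npz'))
c0,r0=ray(d,243,83);n=r0[:2]/np.linalg.norm(r0[:2]);l=np.array([-n[1],n[0]])
A,b=[],[]
for us,i in ((list(range(236,242))+[250,251,252],0),(range(244,249),1)):
    for u in us:
        p=np.median([depth(d,u,v) for v in range(77,88) if 380<d['range_z'][v,u]<500],0)[:2]-c0[:2];r=[p@l,0,0];r[1+i]=1;A.append(r);b.append(p@n)
A=np.array(A);b=np.array(b);x,res,_,_=np.linalg.lstsq(A,b,rcond=None);v=l+x[0]*n
print('cross angle',np.degrees(np.arctan2(v[1],v[0]))%90,'gap',(x[2]-x[1])/np.hypot(1,x[0]),(A@x-b).round(1))
for i,sel in ((0,A[:,1]>0),(1,A[:,2]>0)):
    m=np.polyfit(A[sel,0],b[sel],1)[0];v=l+m*n;print(np.degrees(np.arctan2(v[1],v[0]))%90)
s=sensors.get_state();M=R.from_rotvec(s['tcp_rot']).as_matrix();print(s['eef_pos'],M.round(3),'yang',np.degrees(np.arctan2(M[1,1],M[0,1])))
w=cam('wrist','w3')
E
```

```text
cross angle 69.60045532133007 gap -8.276085582251433 [-0.4  0.3  0.2  0.1 -0.2  0.1 -0.5 -0.2  0.6 -0.2  0.1 -0.2  0.4 -0.1]
69.67807770759441
66.91913880905147
[478.95765796 352.93920744 200.18364448] [[-0.997  0.075 -0.001]
 [ 0.075  0.997 -0.003]
 [ 0.001 -0.003 -1.   ]] yang 85.7133656723262
```

View pics/w3.png

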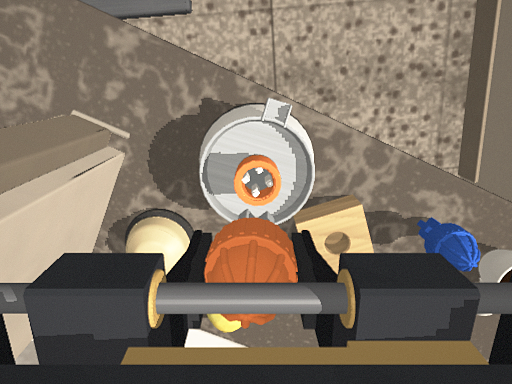

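The wrist view shows the socket at (258,181) with its posts, the held reamer at (250,268) and its spline ends just showing at (258,215). Everything lines up so far. I'll descend to just above the socket and trim the yaw by about 1.5°.

```bash
python3 -m jog '[0.2,0,0,20,1,0.2,0,0,40,1.5,0.2,0,0,58,1.5,0.2,0,0,58,1.5,0.2,0,0,58,1.5]'
python3 - <<'E'
from h import *
from scipy.spatial.transform import Rotation as R
s=sensors.get_state();M=R.from_rotvec(s['tcp_rot']).as_matrix();print(s['eef_pos'],M.round(3),'yang',np.degrees(np.arctan2(M[1,1],M[0,1])))
D={}
for n in('scene','wrist'):
    D[n]=d=cam(n,n+'4');np.savez(f'pics/{n}4.npz',**d)
d=D['scene'];p=s['eef_pos']
# collar / ring / stem columns in scene
c=d['world_to_cam']@[*(p+[0,0,-33]),1];u,v=(d['K']@(c[:3]/c[2]))[:2];print(u,v,c[2])
u,v=int(u),int(v)
a=cv2.resize(d['color'][v-35:v+25,u-30:u+30,::-1],(480,480),interpolation=cv2.INTER_CUBIC)
w=D['wrist'];b=cv2.resize(w['color'][100:300,170:340,::-1],(306,360),interpolation=cv2.INTER_CUBIC)
o=np.zeros((480,790,3),np.uint8);o[:,:480]=a;o[:360,482:788]=b;cv2.imwrite('pics/c4.png',o);print('orig',u-30,v-35)
E
```

```text
time_s: 6.23
eef_pos: [477.2, 355.2, 142.9]
tcp_rot: [-0.145, -3.136, 0.005]
wrist_force: [-0.1, -1.1, 1.2]
opening: 0.468
finger_force: 39.9
[477.18943074 355.19507091 142.88425333] [[-0.996  0.092 -0.003]
 [ 0.092  0.996 -0.003]
 [ 0.003 -0.003 -1.   ]] yang 84.69682722314262
283.7322766067568 172.84348379474307 774.9635929226553
orig 253 137
```

View pics/c4.png

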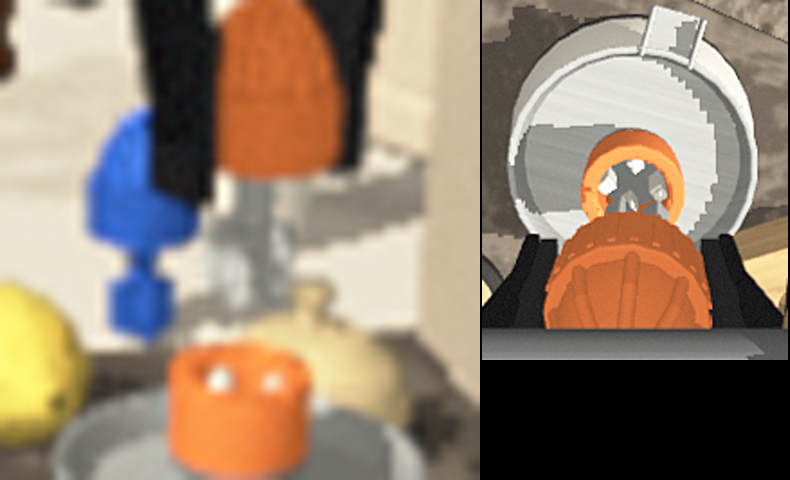

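The crop shows the stem about 1.3 px to the right of the ring's centre in the scene view, at crop columns 250 and 239. In the wrist view the ring lies about 2 mm to +y of the collar. Both agree with the TCP reading, so I correct by about (+2, +1.5) mm and go down carefully.

```bash
python3 -m jog '[0.2,-2,1.7,0,0,0.2,-2,1.7,10,0,0.2,-2,1.7,18,0,0.2,-2,1.7,18,0,0.2,-2,1.7,18,0]'
python3 - <<'E'
from h import *
from scipy.spatial.transform import Rotation as R
s=sensors.get_state();M=R.from_rotvec(s['tcp_rot']).as_matrix();print(s['eef_pos'],'yang',np.degrees(np.arctan2(M[1,1],M[0,1])))
w=cam('wrist');d=cam('scene')
def om(d,box):
    m=cv2.inRange(cv2.cvtColor(d['color'],cv2.COLOR_RGB2HSV),(2,120,90),(18,255,255));z=np.zeros_like(m);x0,y0,x1,y1=box;z[y0:y1,x0:x1]=m[y0:y1,x0:x1];return z
m=om(d,(260,140,310,205))
for v in range(150,200,2):
    q=np.nonzero(m[v])[0]; 
    if len(q): print(v,q[0],q[-1],end='; ')
# stem columns: depth within 30mm of TCP depth, rows between
print()
for v in range(160,184,2):
    q=[u for u in range(270,298) if 730<d['range_z'][v,u]<800 and not m[v,u]];print(v,q[:1],q[-1:],len(q),end='; ')
print()
m=om(w,(190,120,330,290))
for v in range(165,260,6):
    q=np.nonzero(m[v])[0]
    if len(q): print(v,q[0],q[-1],round((q[0]+q[-1])/2,1),end='; ')
print(w['K'][0])
E
```

```text
time_s: 6.75
eef_pos: [479.1, 358.4, 125.6]
tcp_rot: [-0.142, -3.137, 0.002]
wrist_force: [-0.6, -0.6, -1.1]
opening: 0.473
finger_force: 39.9
[479.07977385 358.35804369 125.5682016 ] yang 84.79837197189931
150 278 291; 152 278 292; 154 278 292; 156 278 293; 158 278 293; 160 278 293; 162 278 293; 164 278 292; 166 281 288; 182 274 290; 184 274 291; 186 274 291; 188 274 290; 190 274 290; 192 274 290; 194 275 290; 196 280 286; 
160 [270] [295] 10; 162 [270] [295] 10; 164 [270] [295] 11; 166 [270] [295] 17; 168 [270] [284] 13; 170 [273] [284] 11; 172 [276] [285] 10; 174 [276] [286] 11; 176 [276] [286] 11; 178 [276] [286] 11; 180 [277] [286] 10; 182 [280] [281] 2; 
183 233 267 250.0; 189 227 273 250.0; 195 224 276 250.0; 201 222 278 250.0; 207 221 280 250.5; 213 219 280 249.5; 219 219 280 249.5; 225 220 279 249.5; 231 220 283 251.5; 237 215 287 251.0; 243 211 292 251.5; 249 209 293 251.0; 255 207 294 250.5; [343.22547069   0.         251.25162953]
```

```bash
python3 -m jog '[0.2,0.6,-1.5,0,0,0.2,0.6,-1.5,4,0,0.2,0.6,-1.5,8,0,0.2,0.6,-1.5,12,0,0.2,0.6,-1.5,12,0]'
```

```text
time_s: 7.27
eef_pos: [478.8, 357.4, 114.2]
tcp_rot: [-0.143, -3.138, 0.0]
wrist_force: [-0.9, -0.0, 3.4]
opening: 0.47
finger_force: 39.8
```

```bash
python3 -m jog '[0.2,0,0,1,0,0.2,0,0,2,0,0.2,0,0,2,0]'
```

```text
time_s: 7.52
eef_pos: [479.1, 357.4, 113.1]
tcp_rot: [0.143, 3.138, 0.001]
wrist_force: [-1.0, -1.4, 5.2]
opening: 0.475
finger_force: 39.8
```

```bash
python3 -m jog '[0.2,0,0,0,0,0.2,0,0,0,0,0.2,0,0,0,0]'
```

```text
time_s: 7.77
eef_pos: [479.1, 357.4, 112.9]
tcp_rot: [0.143, 3.138, 0.001]
wrist_force: [-1.6, -0.7, 5.1]
opening: 0.472
finger_force: 39.8
```

```bash
python3 -m jog '[0.2,0,0,0,1.5,0.2,0,0,0,3,0.2,0,0,0,4.5,0.2,0,0,0,6,0.2,0,0,0,6]'
python3 -m jog '[0.2,0,0,0,-3,0.2,0,0,0,-6,0.2,0,0,0,-9,0.2,0,0,0,-12,0.2,0,0,0,-12]'
```

```text
time_s: 8.18
eef_pos: [478.7, 357.8, 112.8]
tcp_rot: [-0.307, -3.126, -0.001]
wrist_force: [-2.0, -0.3, 4.2]
opening: 0.47
finger_force: 39.8
time_s: 8.6
eef_pos: [479.1, 356.7, 112.6]
tcp_rot: [0.024, -3.141, 0.001]
wrist_force: [-1.0, -2.3, 3.9]
opening: 0.471
finger_force: 39.7
```

```bash
cat > m.py <<'E'
from h import *
from scipy.spatial.transform import Rotation as R
s=sensors.get_state();M=R.from_rotvec(s['tcp_rot']).as_matrix();print(s['time_s'],s['eef_pos'].round(1),'yang',np.degrees(np.arctan2(M[1,1],M[0,1])).round(1),'F',s['wrist_force'].round(1),'tilt',M[:2,2].round(4))
w=cam('wrist');d=cam('scene');t=cam('top')
def om(d,box):
    m=cv2.inRange(cv2.cvtColor(d['color'],cv2.COLOR_RGB2HSV),(2,120,90),(18,255,255));z=np.zeros_like(m);x0,y0,x1,y1=box;z[y0:y1,x0:x1]=m[y0:y1,x0:x1];return z
def pts(d,m):
    ys,xs=np.nonzero(m);P=np.array([depth(d,x,y) for x,y in zip(xs,ys)]);return P,xs,ys
def circ(P,r,c):   # robust circle of known radius about vertical surface points
    from scipy.optimize import least_squares
    f=lambda c:np.hypot(P[:,0]-c[0],P[:,1]-c[1])-r
    return least_squares(f,c,loss='soft_l1',f_scale=.5).x
P,xs,ys=pts(w,om(w,(190,110,330,300)));Pn=P-s['eef_pos']
q=(np.hypot(P[:,0]-478,P[:,1]-357)<25)&(P[:,2]<92)
print('wrist ring top z',np.percentile(P[q,2],[50,90,97]).round(1))
# ring outer side wall, wrist
for nm,D,box in (('scene',d,(262,140,305,205)),('wrist',w,(190,110,330,300))):
    P,xs,ys=pts(D,om(D,box))
    k=(P[:,2]>66)&(P[:,2]<78)&(np.hypot(P[:,0]-478,P[:,1]-357)<26)&(np.hypot(P[:,0]-478,P[:,1]-357)>15)
    e=s['eef_pos'];h=P[:,2]-e[2]
    kc=(h>10)&(h<26)&(np.hypot(P[:,0]-478,P[:,1]-357)<28)
    if k.sum()>15: a=circ(P[k],20,[478,357]);print(nm,'ring',k.sum(),a.round(1))
    if kc.sum()>15: b=circ(P[kc],21,[478,357]);print(nm,'collar',kc.sum(),b.round(1),'zmin',P[kc,2].min().round(1))
    if nm=='scene' and k.sum(): print('scene ring top',np.percentile(P[(P[:,2]<95),2],[90,99]).round(1),'collar low', np.sort(P[P[:,2]>95,2])[[5,20]].round(1))
E
python3 -m jog '[0.2,0,0,0,3,0.2,0,0,-2,6,0.2,0,0,-6,6,0.2,0,0,-10,6,0.2,0,0,-10,6]'
python3 m.py
```

```text
time_s: 9.02
eef_pos: [479.4, 357.9, 123.2]
tcp_rot: [0.141, 3.137, 0.002]
wrist_force: [-0.4, -0.2, -0.2]
opening: 0.47
finger_force: 39.8
9.0167 [479.4 357.9 123.2] yang 84.9 F [-0.4 -0.2 -0.2] tilt [0.0012 0.001 ]
wrist ring top z [87.2 88.7 89.2]
scene ring 85 [475.9 358.9]
scene collar 114 [477.8 358.8] zmin 133.3
scene ring top [86.6 88. ] collar low [131.1 133.7]
wrist ring 260 [478.2 358. ]
wrist collar 1155 [479.9 357.9] zmin 133.2
```

Both views put the collar 1.8 mm too far in +x. I'll correct that and try again.

```bash
python3 -m jog '[0.2,1.8,0,0,0,0.2,1.8,0,4,0,0.2,1.8,0,8,0,0.2,1.8,0,10,0,0.2,1.8,0,12,0]'
python3 -m jog '[0.2,0,0,0,0,0.2,0,0,0,0]'; python3 m.py
```

```text
time_s: 9.58
eef_pos: [477.3, 357.3, 110.7]
tcp_rot: [0.143, 3.138, -0.001]
wrist_force: [-0.7, -0.6, 2.4]
opening: 0.475
finger_force: 39.8
time_s: 9.75
eef_pos: [477.1, 357.0, 110.4]
tcp_rot: [-0.143, -3.138, 0.001]
wrist_force: [-0.2, -0.7, 1.4]
opening: 0.471
finger_force: 39.8
9.75 [477.1 357.  110.4] yang 84.8 F [-0.2 -0.7  1.4] tilt [-0.0003 -0.0007]
wrist ring top z [86.6 88.7 89.2]
scene ring 82 [475.9 359. ]
scene collar 110 [475.6 358. ] zmin 120.5
scene ring top [86.5 87.4] collar low [118.1 120.9]
wrist ring 321 [478.2 358. ]
wrist collar 1163 [477.7 357.2] zmin 120.4
```

```bash
python3 -m jog '[0.2,-0.3,0.7,0,0,0.2,-0.3,0.7,3,0,0.2,-0.3,0.7,6,0,0.2,-0.3,0.7,8,0,0.2,-0.3,0.7,8,0]'; python3 m.py
```

```text
time_s: 10.32
eef_pos: [477.2, 356.7, 101.4]
tcp_rot: [-0.144, -3.137, 0.004]
wrist_force: [-0.9, -4.2, -1.3]
opening: 0.47
finger_force: 39.7
10.3167 [477.2 356.7 101.4] yang 84.8 F [-0.9 -4.2 -1.3] tilt [-0.0013 -0.0025]
wrist ring top z [85.2 88.7 89.2]
scene ring 80 [476.  358.8]
scene collar 104 [475.6 357.9] zmin 111.5
scene ring top [86.7 87.5] collar low [102.1 110.8]
wrist ring 369 [478.2 358. ]
wrist collar 1165 [477.8 356.8] zmin 111.4
```

It is meshing: the tip is well below the post tops with almost no axial force. The slot is resisting +y, so I ease that back and continue down to press.

```bash
python3 -m jog '[0.2,0,-0.7,0,0,0.2,0,-0.7,2,0,0.2,0,-0.7,4,0,0.2,0,-0.7,5,0,0.2,0,-0.7,5,0]'; python3 -m jog '[0.2,0,0,1,0,0.2,0,0,2,0,0.2,0,0,2,0]'; python3 m.py
```

```text
time_s: 10.88
eef_pos: [477.5, 356.7, 97.8]
tcp_rot: [-0.143, -3.138, 0.002]
wrist_force: [-0.7, -6.3, 2.4]
opening: 0.472
finger_force: 39.7
time_s: 11.13
eef_pos: [477.5, 356.7, 96.0]
tcp_rot: [-0.143, -3.138, 0.002]
wrist_force: [-1.6, -5.6, 2.8]
opening: 0.469
finger_force: 39.7
11.1333 [477.5 356.7  96. ] yang 84.8 F [-1.6 -5.6  2.8] tilt [-0.0003 -0.001 ]
wrist ring top z [83.7 87.8 88.2]
scene ring 86 [476.2 358.9]
scene collar 105 [476.2 357.5] zmin 106.0
scene ring top [85.4 86.8] collar low [ 99.7 105.4]
wrist ring 399 [478.2 358. ]
wrist collar 1167 [478.1 356.9] zmin 106.0
```

```bash
python3 -m jog '[0.2,0,-0.8,1,0,0.2,0,-0.8,2,0,0.2,0,-0.8,3,0,0.2,0,-0.8,3,0,0.2,0,-0.8,3,0]'; sed -i 's/h>10/h>4/' m.py; python3 m.py
```

```text
time_s: 11.7
eef_pos: [477.7, 356.6, 93.7]
tcp_rot: [0.143, 3.138, 0.0]
wrist_force: [-0.7, -5.1, 4.8]
opening: 0.473
finger_force: 39.6
11.7 [477.7 356.6  93.7] yang 84.8 F [-0.7 -5.1  4.8] tilt [0.0006 0.0002]
wrist ring top z [81.8 85.9 86.3]
scene ring 85 [476.  358.8]
scene collar 123 [475.9 357.5] zmin 98.8
scene ring top [83.9 91.8] collar low [101.5 103.7]
wrist ring 420 [478.2 358. ]
wrist collar 1252 [478.3 356.7] zmin 97.9
```

```bash
python3 -m jog '[0.2,0,-0.6,1,0,0.2,0,-0.6,2,0,0.2,0,-0.6,2.4,0,0.2,0,-0.6,2.4,0,0.2,0,-0.6,2.4,0]'; python3 m.py
```

```text
time_s: 12.27
eef_pos: [477.8, 356.6, 91.9]
tcp_rot: [0.143, 3.137, 0.002]
wrist_force: [-2.6, -5.1, 6.9]
opening: 0.47
finger_force: 39.6
12.2667 [477.8 356.6  91.9] yang 84.8 F [-2.6 -5.1  6.9] tilt [0.0012 0.0012]
wrist ring top z [80.1 84.1 84.5]
scene ring 82 [475.9 359. ]
scene collar 121 [476.2 357.3] zmin 96.3
scene ring top [82.  91.1] collar low [ 99.  101.8]
wrist ring 412 [478.2 358. ]
wrist collar 1252 [478.4 356.7] zmin 96.1
```

```bash
python3 -m jog '[0.2,0,0,0.6,0,0.2,0,0,0.9,0,0.2,0,0,0.9,0,0.2,0,0,0.9,0,0.2,0,0,0.9,0]'; python3 m.py; python3 - <<'E'
from h import *
a=read_camera('scene')['color'][130:215,240:325,::-1];w=read_camera('wrist')['color'][90:300,150:350,::-1]
o=np.zeros((420,790,3),np.uint8);o[:380,:380]=cv2.resize(a,(380,380),interpolation=cv2.INTER_CUBIC);o[:,390:790]=cv2.resize(w,(400,420));cv2.imwrite('pics/end.png',o)
E
```

```text
time_s: 12.83
eef_pos: [477.8, 356.6, 91.2]
tcp_rot: [0.143, 3.137, 0.002]
wrist_force: [-2.8, -5.3, 7.6]
opening: 0.473
finger_force: 39.6
12.8333 [477.8 356.6  91.2] yang 84.8 F [-2.8 -5.3  7.6] tilt [0.0013 0.0013]
wrist ring top z [79.4 83.5 83.9]
scene ring 83 [476.1 358.9]
scene collar 121 [476.2 357.3] zmin 97.5
scene ring top [81.5 91.6] collar low [ 99.1 101.8]
wrist ring 427 [478.2 358. ]
wrist collar 1255 [478.4 356.7] zmin 95.6
```

View pics/end.png

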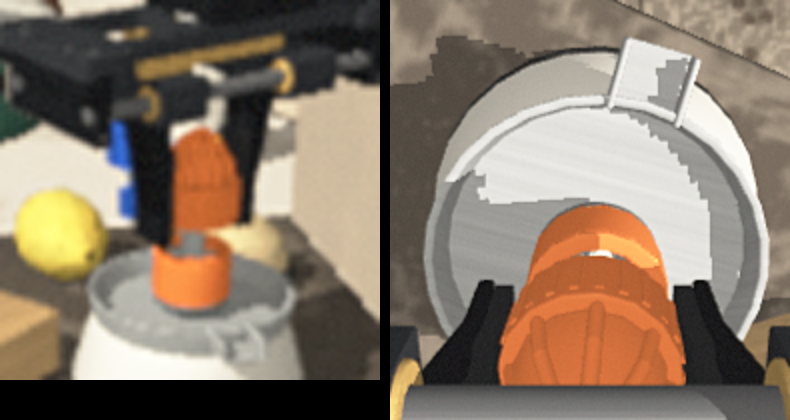

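The final view shows the reamer standing in the ring with its stem home, gripped by the collar at scene crop (205,190). The ring has sunk about 5.3 mm. The TCP height puts the tip at 57.5 mm against a floor at about 57.7 mm.

```bash
python3 -c "
from station import manip
print(manip.finish_job())"
```

```text
the job is handed in; nothing more can be done
None
```

I handed the job in at about 13 s: by my measurements the orange reamer is meshed fully home in the juicer, the drive is pressed about 5.3 of its 6 mm, and the gripper still holds the collar; the station gave no verdict.

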